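# Line up the slotted disc and bolt the circuit board into its jig

## Robot

A 6-joint arm with a two-finger parallel gripper is mounted at the origin on a cart in front of the work surface, level with it; the furniture and walls round the work are solid. World frame = base frame: x ahead of the robot, y to its left, z up, the work surface at z = 0. Lengths are in m, angles in rad, forces in N, time in s.
With the tool pointing down it reaches from about 0.25 to 0.725 m from the base axis. Payload 4 kg.
Tool frame: the origin (TCP) lies on the centre line of the jaws, within the pads' length; the fingertips stand 25 mm ahead of it and the grasp point (between the pads) lies 6 mm ahead of it; z points along the fingers, x is the direction in which the jaws open and shut, and the axes are right-handed (so a half turn about z gives the same grasp; the last joint's range is limited). The gripper opens to 85 mm and grips with 20 to 120 N. Pads are 22 mm wide; open, the fingers measure 114 mm over their backs; the gripper's body (76 mm by 85 mm) begins 54 mm behind the grasp point. The pads swing forward as they close: fully open they stand 13 mm farther back than shut.
Start: joints at [1.256, 0.241, 0.005, 1.335, 0, 1.571], TCP at [0.155, 0.475, 0.229] pointing down, gripper open.
Joint ranges: [-2.72, 2.72], [-1.05, 1.87], [-1.09, 1.28], [-1.99, 2.15], [-1.42, 1.44], [-3.14, 3.14]. Speed limits (rad/s): [2.79, 2.79, 3.14, 3.14, 3.14, 3.14].

## Interface

Orientations are given as a unit quaternion [x, y, z, w].
In Python, from workcell import bot, imaging, order gives the robot as it stands.
- The arm moves only by the tool carry_out, never from a script. Its argument "moves" is a list of rows, each a list of 5 numbers: the shift along the tool's x, y, z scaled (see below), then the turn about the tool's z scaled (see below), then the opening, from -1 (shut) to 1 (fully open). In form: [[tx, ty, tz, roll, hand], ...]. A call has 1 to 20 rows; each row is the pose to reach, as a shift and turn from the pose commanded when the call began, along the tool's axes at that moment; what a row does not reach only later rows make up. The controller multiplies each number of a shift by 0.1 m and each number of a turn by 90 degrees. A row lasts 1/10 s, in which the tool goes at most 50 mm and 8.59 degrees, less where a joint would pass 70% of its speed; a pose out of reach is approached as far as the arm can. A call with a number of a shift or a turn outside -1 to 1 is refused whole. A call with a gripper value outside its range is refused whole. The fingers move at their own pace and stop on an object; the grip force is fixed at half the most. Time passes only in rows, so rows that repeat a pose let the fingers close. It gives the time, the measured TCP pose, the force and the opening at its end, in the units of the state.
- bot.get_obs(): the state, without advancing time (a new reading comes with each control period).
- imaging.camera(name): name is "scene" or "top"; returns the picture (400x640x3 uint8, red, green, blue); there is no depth.
- imaging.camera_model(name): a dict with "fovy" (degrees; the focal length in pixels is half the picture's height over the tangent of half this angle, whatever the lens; pixels are square), "cx", "cy" (the principal point, pixels), "dist" ([k1, k2, p1, p2, k3] as OpenCV has them; the pictures are not rectified), "eye" and "rotation" of the camera in the world. Camera axes: x right, y up, looking along -z (the intrinsics and any distortion apply to the point x, -y, -z); pixel columns grow to the right and rows downward; lengths in m; the calibration is good to about 2 mm. A picture is of the moment at which its call begins. camera_model takes no time and is no camera call.
- order.job_done(): hands the job in, once; it reports no verdict.
The state is a dict: "clock": time; "joint_pos": joint angles; "joint_vel": joint speeds; "tau": joint torques, N m; "eef_pos": TCP position; "tool_rot": TCP orientation; "ft_force": force on the tool from outside, world axes, zero at the start; "ft_torque": the same for the moment, N m; "grip_width": finger opening in m.
Only numpy, scipy, OpenCV 4.12 (cv2) and the standard library are available. Lean on these libraries where they do the work, as an engineer would, in place of code of your own. Each camera call takes 0.05 s, during which the arm holds its last target.

## Task

Lock the circuit board into the blue jig: push the red lug round until the slot of the brass disc lines up with the steel bolt, then push the bolt by its yellow plate through the slot until the plate is fully home against the two black stops. Only push: the bolt must stay lying in its channel and never be lifted out, and leave the loose things lying around where they are.

Things in the scene. Friction and masses are not known exactly. Their poses are not given: they have to be found in the camera images.
- jig: blue board jig fixed to the bench, base 234 x 84 mm, 10 mm high. Origin on the bench (z = 0) straight under the disc's axis; x axis points the way the bolt is pushed (to the robot's right, world -y, within 0.35 rad), z up. The disc is at its origin, the channel with the bolt at its -x side, the circuit board in a flat nest at x 47 to 93 mm, top at z = 13 mm
- stops (a point): point midway between the two black stops, on their rear faces, at the height of their tops (36 mm above the bench), 50 mm behind the disc's axis; each stop is 8 mm thick and reaches 9 to 18 mm to the side. The open channel runs back from here to 190 mm behind the disc's axis: floor 14.5 mm and wall tops 24 mm above the bench, 13 mm wide inside, walls 5 mm thick
- disc (a joint): angle (rad) of the slotted brass disc about the vertical, 0 with the slot along the jig's x axis, counter-clockwise from above positive; the slot is equally in line at 0 and at pi. Starts at 0.6 to 2.54, turns from -0.7 to 3.84, friction about 0.07 N m, stays where left. Disc 68 mm across, top 30 mm above the bench; slot 18 mm wide, right across, floor 14 mm above the bench
- lug (a point): centre of the top of the red upright lug on the disc, 63 mm above the bench; a round post 10 mm thick (head 12 mm; foot 15 mm up to 34 mm above the bench) standing on the disc's top, 25 mm from the disc's axis, square to the slot: at jig angle pi/2 + joint disc. The point's x axis lies along the slot and turns with it
- bolt: loose steel bar 120 x 10 x 14 mm, about 0.38 kg, in the channel; its nose (+x end, last 16 mm) tapers to 4 mm width. Origin at mid-length on its underside, x axis the way it is pushed. Origin starts at jig x -0.124 to -0.102; fully home (plate against the stops) at jig x = +0.002, nose over the board's edge. 1 to 3 N slides it; a closed disc blocks it
- push (a point): centre of the rear face of the yellow push plate on the bolt's tail, 43 mm above the bench, 60 mm behind the bolt's origin; plate 34 mm wide, 8 mm thick, from 27.5 to 58.5 mm above the bench; x axis points the way to push. Fully home it is 58 mm behind the disc's axis
- battery: loose battery 15 x 50 x 15 mm lying beside the jig, on the far side; not to be moved
- small_tin: loose small white and grey round tin 36 mm wide, 18 mm high, beside the jig, on the robot's side; not to be moved
- red_driver: loose screwdriver with red handle, 163 mm long, 21 mm high, beside the jig's channel on the robot's side; not to be moved
- tape: loose roll of black tape 62 mm wide, 19 mm high, at the back; not to be moved
- grey_bottle: loose light grey bottle with red cap lying down, 98 mm long, 37 mm high, at the back right; not to be moved

How it is judged:
On the way:
1. the disc's slot is in line with the bolt (within 0.25 rad) while the bolt is still outside the disc (angle between the x axis of lug and the x axis of jig, either way round below 0.25 rad and x of bolt in the frame of jig below -0.085 m), for 0.1 s.
At the end, for the whole second after the job is handed in: the bolt lies flat and at rest right through the disc's slot, its push plate within 5 mm of the stops and its nose over the board; the slot is in line with it within 0.2 rad (angle between the x axis of lug and the x axis of jig, either way round below 0.2 rad and x of bolt in the frame of jig between -0.003 and 0.008 m and y of bolt in the frame of jig between -0.006 and 0.006 m and z of bolt in the frame of jig between 0.01 and 0.018 m and angle between the x axis of bolt and the x axis of jig, either way round below 0.1 rad and angle between bolt's own z axis and vertical below 0.1 rad and linear speed of bolt below 0.01 m/s); the robot touches nothing.
It fails at once if the bolt is lifted more than 12 mm or tipped by more than 0.25 rad (z of bolt in the frame of jig above 0.0265 m or angle between bolt's own z axis and vertical above 0.25 rad).
It fails at once if a loose thing beside the work is moved more than 20 mm (distance of any of battery, small_tin, red_driver, tape, grey_bottle from where it was at the start of the episode above 0.02 m).
It also fails if it takes over 58 s, if anything falls off the work surface, if the arm or the gripper's body presses on something with over 40 N, if the wrist force passes 120 N, or if a joint passes its speed limit or range.

## Working session

There is one attempt and no reset: what is moved stays moved. The work goes in short steps, Python scripts to look and compute and a tool call to move; the robot and the scene stay as the last step left them, time stands still between calls to the robot, and variables do not carry over. Pictures are saved under pics/ and viewed, and the job is handed in when it is done.

Besides the shell and the picture viewer there is one more tool, called as name(argument=value, ...), one argument or row to a line, values as JSON. carry_out: Moves the arm, as the interface text tells. Its arguments: {"type":"object","properties":{"moves":{"type":"array","items":{"type":"array","items":{"type":"number","minimum":-1,"maximum":1}}}},"required":["moves"]}

```bash
mkdir -p pics; cat > h.py <<'E'
import numpy as np,cv2
from workcell import bot,imaging,order
E
python3 - <<'E'
from h import *
for n in("scene","top"):
    im=imaging.camera(n);cv2.imwrite(f"pics/{n}0.png",im[:,:,::-1]);print(n,imaging.camera_model(n))
print(bot.get_obs())
E
```

```text
scene {'fovy': 44.12960030805236, 'cx': 314.5899791269353, 'cy': 193.40351697058344, 'dist': array([-0.0451326,  0.       ,  0.       ,  0.       ,  0.       ]), 'eye': array([ 0.15213236, -0.78980463,  0.76173323]), 'rotation': array([ 0.42574917, -0.10081756, -0.2304133 ,  0.86918535])}
top {'fovy': 55.965229426178986, 'cx': 319.35750329404, 'cy': 200.78923789620518, 'dist': array([-0.0794924,  0.       ,  0.       ,  0.       ,  0.       ]), 'eye': array([0.41395159, 0.00290016, 0.91478746]), 'rotation': array([-0.05053279,  0.06918981,  0.71280614, -0.69610819])}
{'clock': 0.1, 'joint_pos': array([ 1.25597378e+00,  2.41382347e-01,  3.86581413e-03,  1.33522086e+00,
       -5.48843366e-05,  1.57074362e+00]), 'joint_vel': array([ 8.26842818e-04, -4.00158998e-04,  2.55914784e-03, -4.79920535e-05,
       -1.54784107e-05, -2.53610728e-04]), 'tau': array([-5.52815470e-05, -3.73138511e+01,  2.53009665e+01,  1.08334981e-02,
       -3.81546374e-05,  1.15106623e-06]), 'eef_pos': array([0.15466128, 0.47487209, 0.22768229]), 'tool_rot': array([ 8.09196003e-01,  5.87537986e-01, -7.69259177e-04,  5.92390405e-04]), 'ft_force': array([-0.70773799,  0.20326913, -0.31148261]), 'ft_torque': array([-0.0168668 ,  0.01599727, -0.00606146]), 'grip_width': 0.08590298687733941}
```

View pics/top0.png

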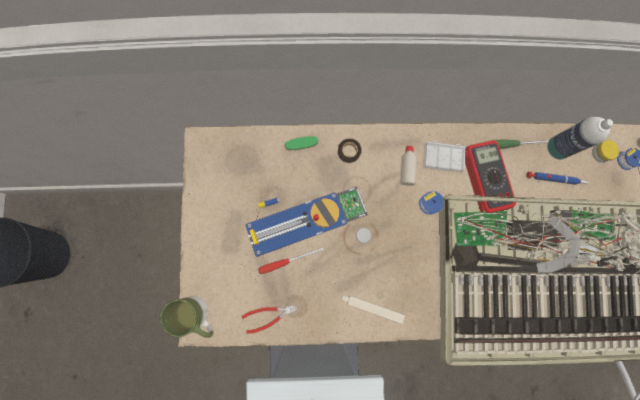

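View pics/scene0.png

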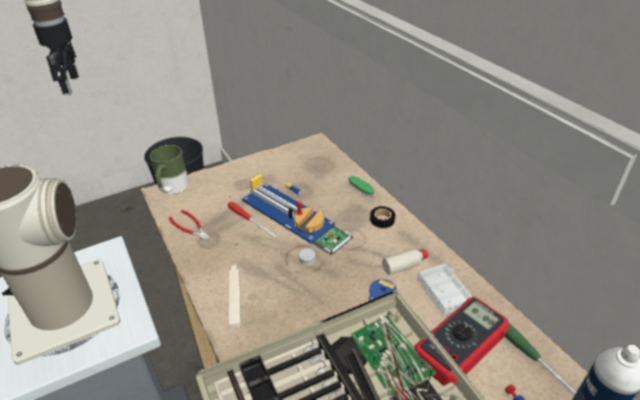

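```bash
cat >> h.py <<'E'
from scipy.spatial.transform import Rotation as R
def K(n):
    m=imaging.camera_model(n);f=200/np.tan(np.radians(m['fovy'])/2)
    return np.array([[f,0,m['cx']],[0,f,m['cy']],[0,0,1]]),m['dist'],np.array(m['eye']),R.from_quat(m['rotation']).as_matrix()@np.diag([1,-1,-1])
def proj(n,P):
    k,d,e,r=K(n);P=np.atleast_2d(np.array(P,float))
    return cv2.projectPoints(P,cv2.Rodrigues(r.T)[0],-r.T@e,k,d)[0].reshape(-1,2)
def back(n,uv,z):
    k,d,e,r=K(n);p=cv2.undistortPoints(np.array(uv,float).reshape(-1,1,2),k,d).reshape(-1,2)
    v=np.c_[p,np.ones(len(p))]@r.T
    z=np.broadcast_to(z,len(p));return e+v*((z-e[2])/v[:,2])[:,None]
def crop(src,dst,x0,y0,w,h,s):
    im=cv2.imread(src)[y0:y0+h,x0:x0+w];im=cv2.resize(im,None,fx=s,fy=s,interpolation=cv2.INTER_CUBIC);cv2.imwrite(dst,im)
E
python3 - <<'E'
from h import *
print(proj("top",[[0,0,0],[.155,.475,.229],[.4,0,0]]),proj("scene",[[.155,.475,.229],[.4,0,0]]))
crop("pics/top0.png","pics/top0c.png",240,180,140,84,5.7)
crop("pics/scene0.png","pics/scene0c.png",225,165,135,95,5.9)
E
```

```text
[[315.58255179 446.07372946]
 [ 49.22920416 414.46976352]
 [311.44204399 271.04257454]] [[ 71.97189453  91.01474176]
 [247.24384086 238.48060838]]
```

View pics/top0c.png

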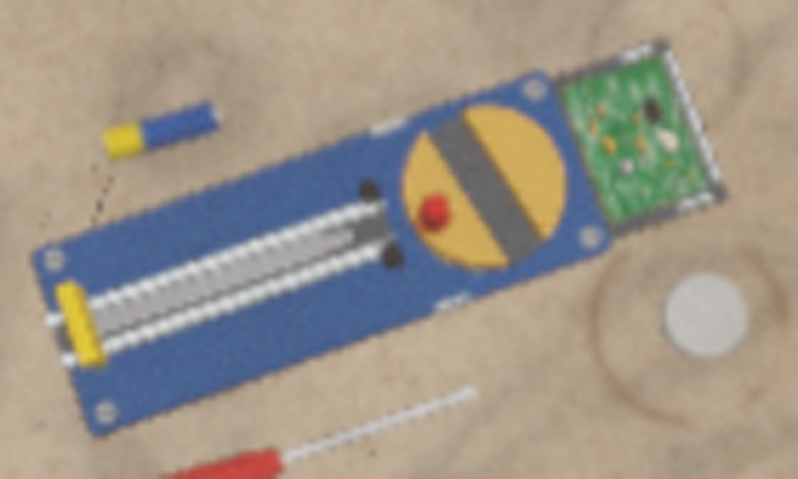

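View pics/scene0c.png

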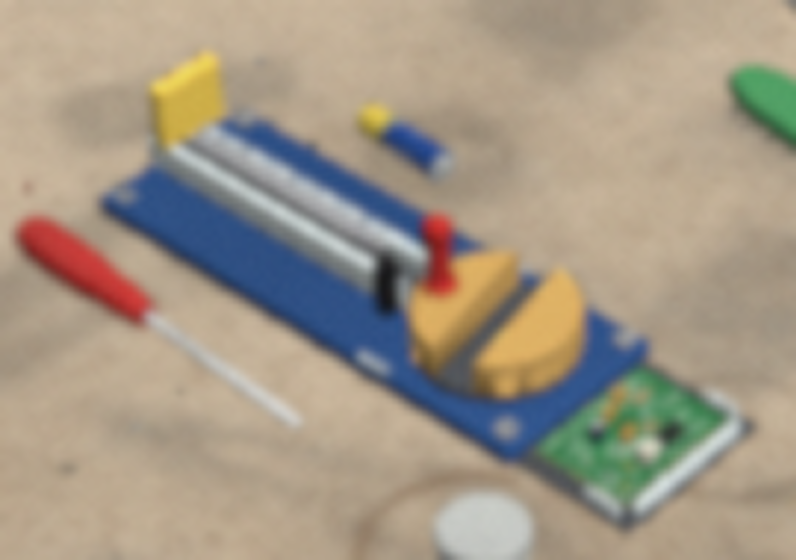

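```bash
cat > fit.py <<'E'
from h import *
from scipy.optimize import least_squares
def un(U,x0,y0,s): U=np.array(U,float);return (U+.5)/s-.5+[x0,y0]
# jig-frame features
F=[((0,0,.030),(484.5,186.5)),((-.046,.0135,.036),(368,189)),((-.046,-.0135,.036),(392,257)),
((-.190,.042,.01),(33,250)),((-.190,-.042,.01),(95,437)),((.044,.042,.01),(545,68)),((.044,-.042,.01),(612,240))]
J=np.array([f[0] for f in F]);U=un([f[1] for f in F],240,180,5.7)
def T(p,P):
    c,s=np.cos(p[2]),np.sin(p[2]);return np.c_[p[0]+c*P[:,0]-s*P[:,1],p[1]+s*P[:,0]+c*P[:,1],P[:,2]]
S=[((.0,.0,.03),None)]
r=least_squares(lambda p:(proj("top",T(p,J))-U).ravel(),[.46,0,-1.4])
print(r.x,r.x[2]+np.pi/2);print(r.fun.reshape(-1,2).round(2))
p=r.x
lug=back("top",un([[434,210]],240,180,5.7),.063)[0]
pl=back("top",un([[79,323]],240,180,5.7),.0585)[0]
def inv(P):
    c,s=np.cos(p[2]),np.sin(p[2]);d=P[:2]-p[:2];return c*d[0]+s*d[1],-s*d[0]+c*d[1]
l=inv(lug);print("lug",lug,l,np.hypot(*l),"disc",np.arctan2(l[1],l[0])-np.pi/2)
print("plate ctr",pl,inv(pl))
# scene check
for nm,q in dict(lug=(l[0],l[1],.063),disc=(0,0,.03),boardcorner=(.093,-.035,.01)).items():
    print(nm,((proj("scene",T(p,np.array([q])))-[225,165]+.5)*5.9-.5))
E
python3 fit.py
```

```text
[ 0.538204   -0.03460151 -1.24062206] 0.3301742702819761
[[ 0.16 -0.45]
 [ 0.4   0.11]
 [ 0.13 -1.11]
 [-0.84  0.29]
 [-0.42  0.47]
 [ 0.01 -0.57]
 [ 0.55  1.23]]
lug [ 0.52350948 -0.01234341  0.063     ] (np.float64(-0.025819929101323073), np.float64(-0.006684562114341063)) 0.02667118500287968 disc -4.459059441670581
plate ctr [0.48186953 0.13001151 0.0585    ] (np.float64(-0.17398567264584164), np.float64(7.722855592993266e-05))
lug [[428.28677336 221.68482029]]
disc [[492.60055849 307.46814664]]
boardcorner [[617.04099941 505.20798516]]
```

```bash
cat >> h.py <<'E'
JP=np.array([.5382,-.0346,-1.2406])
def j2w(x,y,z):
    c,s=np.cos(JP[2]),np.sin(JP[2]);return np.array([JP[0]+c*x-s*y,JP[1]+s*x+c*y,z])
def delta(P,yang=None):
    o=bot.get_obs();r=R.from_quat(o['tool_rot']).as_matrix();d=r.T@(np.array(P)-o['eef_pos'])/.1
    cur=np.arctan2(r[1,1],r[0,1])
    ro=None if yang is None else -np.degrees((yang-cur+np.pi)%(2*np.pi)-np.pi)/90
    return d.round(3),ro
E
python3 - <<'E'
from h import *
n=np.array([.79,-.61]);l=np.array([-.0242,-.0063])
a=l-n*.032
P=j2w(*a,.18);print(P,delta(P,np.radians(-37.7)+JP[2]))
print(bot.get_obs()['tool_rot'])
E
```

```text
[0.534663   0.01649333 0.18      ] (array([-3.181,  5.032,  0.483]), np.float64(1.0082907414186646))
[ 8.09196003e-01  5.87537986e-01 -7.69259177e-04  5.92390405e-04]
```

carry_out(
  moves=[
    [-0.16,0.25,0,0,-1],
    [-0.32,0.5,0,0,-1],
    [-0.48,0.75,0,0,-1],
    [-0.63,1.0,0,0,-1],
    [-0.63,1.0,0,0,-1],
  ],
)

```text
clock: 0.6
eef_pos: [0.2316, 0.3821, 0.2282]
tool_rot: [0.81, 0.586, -0.001, 0.001]
ft_force: [-0.3, 0.5, 0.0]
grip_width: 0.0125
```

carry_out(
  moves=[
    [-0.16,0.25,0,0,-1],
    [-0.32,0.5,0,0,-1],
    [-0.48,0.75,0,0,-1],
    [-0.63,1.0,0,0,-1],
    [-0.63,1.0,0,0,-1],
  ],
)

```text
clock: 1.1
eef_pos: [0.3071, 0.2922, 0.2283]
tool_rot: [0.81, 0.586, -0.0, 0.0]
ft_force: [-0.1, 0.1, -0.1]
grip_width: -0.0003
```

carry_out(
  moves=[
    [-0.16,0.25,0,0,-1],
    [-0.32,0.5,0,0,-1],
    [-0.48,0.75,0,0,-1],
    [-0.63,1.0,0,0,-1],
    [-0.63,1.0,0,0,-1],
  ],
)

```text
clock: 1.6
eef_pos: [0.3828, 0.2019, 0.2282]
tool_rot: [0.81, 0.586, -0.0, 0.0]
ft_force: [-0.3, 0.5, 0.9]
grip_width: 0.0001
```

carry_out(
  moves=[
    [-0.16,0.25,0,0,-1],
    [-0.32,0.5,0,0,-1],
    [-0.48,0.75,0,0,-1],
    [-0.63,1.0,0,0,-1],
    [-0.63,1.0,0,0,-1],
  ],
)

```text
clock: 2.1
eef_pos: [0.4586, 0.1115, 0.2281]
tool_rot: [0.81, 0.587, 0.0, 0.0]
ft_force: [0.8, 0.4, -0.2]
grip_width: -0.0
```

carry_out(
  moves=[
    [-0.16,0.25,0,0.09,-1],
    [-0.32,0.5,0,0.18,-1],
    [-0.48,0.75,0,0.27,-1],
    [-0.63,1.0,0,0.36,-1],
    [-0.63,1.0,0,0.45,-1],
    [-0.63,1.0,0,0.54,-1],
    [-0.63,1.0,0,0.63,-1],
    [-0.63,1.0,0,0.72,-1],
    [-0.63,1.0,0,0.81,-1],
    [-0.63,1.0,0,0.9,-1],
    [-0.63,1.0,0,1.0,-1],
    [-0.63,1.0,0,1.0,-1],
    [-0.63,1.0,0,1.0,-1],
  ],
)

```text
clock: 3.4
eef_pos: [0.5324, 0.0225, 0.2283]
tool_rot: [0.988, -0.155, -0.0, -0.0]
ft_force: [-0.5, 0.1, -0.7]
grip_width: 0.0
```

```bash
python3 - <<'E'
from h import *
for n in("scene","top"):
    im=imaging.camera(n);cv2.imwrite(f"pics/{n}1.png",im[:,:,::-1])
crop("pics/scene1.png","pics/scene1c.png",225,90,135,100,5.9)
crop("pics/scene0.png","pics/scene0d.png",290,195,50,45,13)
n=np.array([.79,-.61]);l=np.array([-.0242,-.0063]);a=l-n*.032
P=j2w(*a,.07);print(P,delta(P,np.radians(-37.7)+JP[2]))
o=bot.get_obs();print(proj("scene",[o['eef_pos']-[0,0,.025]]))
E
```

```text
[0.534663   0.01649333 0.07      ] (array([0.038, 0.046, 1.584]), np.float64(0.010185149459522765))
[[290.67269234 140.82265038]]
```

View pics/scene1c.png

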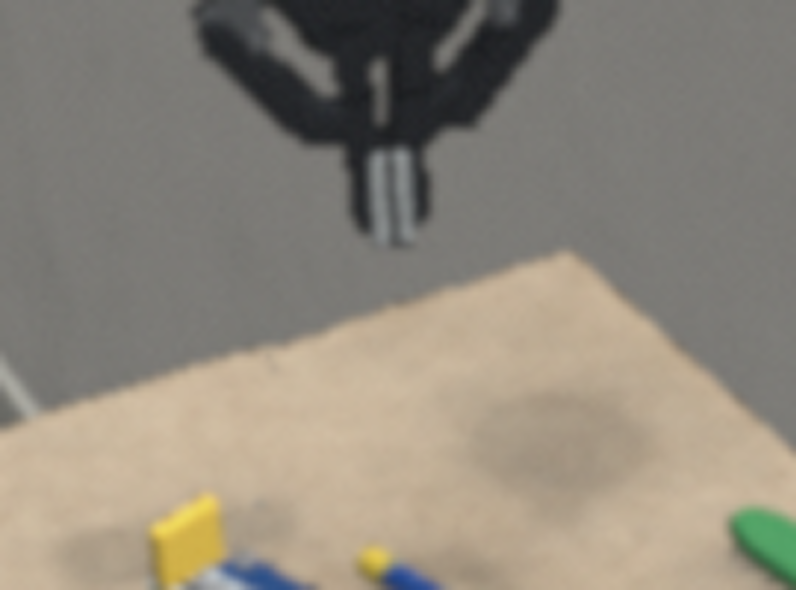

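View pics/top1.png

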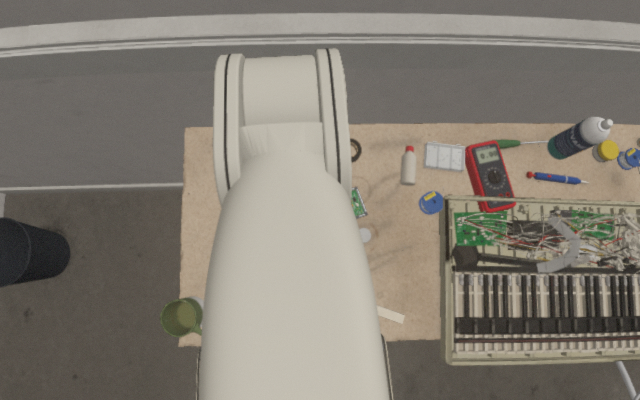

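```bash
python3 - <<'E'
from h import *
o=bot.get_obs();print(o['clock'],o['eef_pos'],o['tool_rot'])
for dz in(.06,.025,0,-.012,-.025):print(dz,proj("scene",[o['eef_pos']+[0,0,dz],[.1547,.4749,.2277+dz]]))
crop("pics/scene0.png","pics/s0g.png",20,20,70,90,6.5)
crop("pics/scene1.png","pics/s1g.png",240,60,100,90,6.5)
E
```

```text
3.5 [0.53253045 0.02197756 0.22841831] [ 9.87872636e-01 -1.55266267e-01 -1.67347450e-04 -1.14712375e-04]
0.06 [[288.55794105 105.05548702]
 [ 64.26697088  68.90899837]]
0.025 [[289.4531404  120.21683819]
 [ 68.83517319  82.26631133]]
0 [[290.07138042 130.66975592]
 [ 72.01553692  91.53653995]]
-0.012 [[290.36208432 135.57986148]
 [ 73.51822909  95.90845605]]
-0.025 [[290.67269234 140.82265038]
 [ 75.12895515 100.58891218]]
```

View pics/s0g.png

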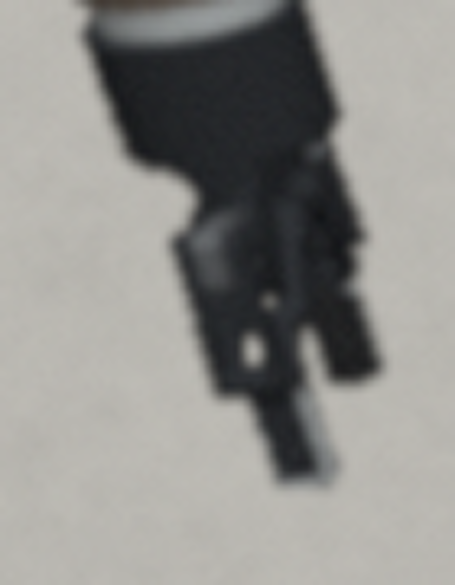

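View pics/s1g.png

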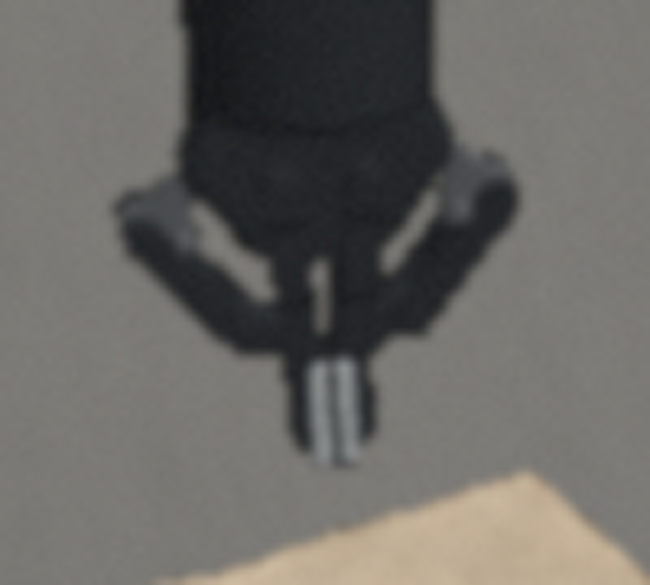

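View pics/scene1.png

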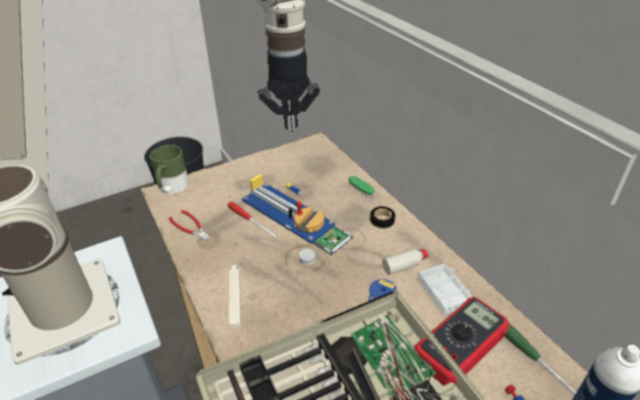

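carry_out(
  moves=[
    [0.04,0.05,0.2,0.01,-1],
    [0.04,0.05,0.4,0.01,-1],
    [0.04,0.05,0.6,0.01,-1],
    [0.04,0.05,0.8,0.01,-1],
    [0.04,0.05,0.8,0.01,-1],
  ],
)

```text
clock: 4.0
eef_pos: [0.5326, 0.0152, 0.1457]
tool_rot: [0.986, -0.164, -0.003, 0.001]
ft_force: [-1.0, -0.1, 0.5]
grip_width: -0.0001
```

carry_out(
  moves=[
    [0,0,0.2,0,-1],
    [0,0,0.4,0,-1],
    [0,0,0.48,0,-1],
    [0,0,0.48,0,-1],
    [0,0,0.48,0,-1],
  ],
)

```text
clock: 4.5
eef_pos: [0.5357, 0.0152, 0.1016]
tool_rot: [0.986, -0.164, 0.001, -0.0]
ft_force: [-0.6, -0.7, -0.1]
grip_width: -0.0001
```

```bash
python3 - <<'E'
from h import *
im=imaging.camera("scene");cv2.imwrite("pics/scene2.png",im[:,:,::-1])
crop("pics/scene2.png","pics/scene2c.png",225,130,135,120,5)
o=bot.get_obs();print(o['eef_pos'],o['ft_force'])
for dz in (0,-.025): print((proj("scene",[o['eef_pos']+[0,0,dz]])-[225,130]+.5)*5-.5)
E
```

```text
[0.53595377 0.01516058 0.10182762] [ 0.20551763 -0.00341083 -1.24274084]
[[355.46876841 253.57411758]]
[[357.91237864 297.64297387]]
```

View pics/scene2c.png

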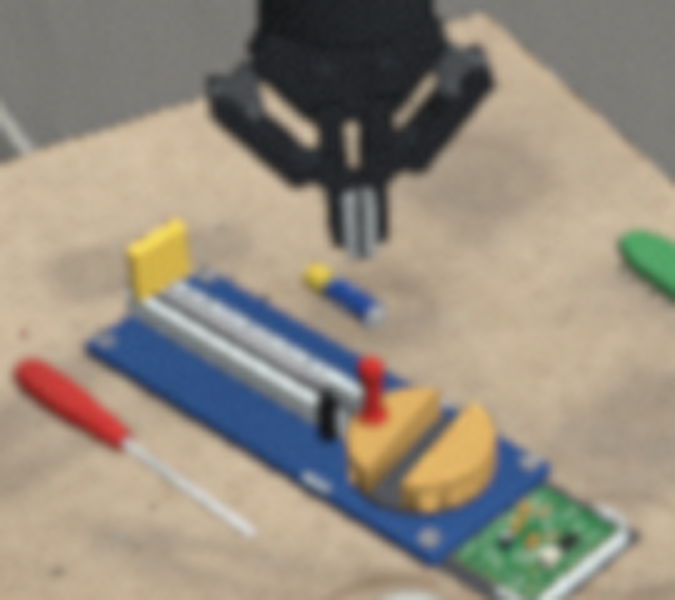

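carry_out(
  moves=[
    [0,0,0.1,0,-1],
    [0,0,0.2,0,-1],
    [0,0,0.27,0,-1],
    [0,0,0.27,0,-1],
    [0,0,0.27,0,-1],
  ],
)

```text
clock: 5.05
eef_pos: [0.5346, 0.0151, 0.0731]
tool_rot: [0.986, -0.165, -0.001, 0.0]
ft_force: [0.3, -0.1, -0.4]
grip_width: 0.0002
```

```bash
python3 - <<'E'
from h import *
im=imaging.camera("scene");cv2.imwrite("pics/scene3.png",im[:,:,::-1])
crop("pics/scene3.png","pics/scene3c.png",255,150,90,75,8)
im=imaging.camera("top");cv2.imwrite("pics/top3.png",im[:,:,::-1])
o=bot.get_obs();print(o['eef_pos'],o['ft_force'])
for dz in (0,-.025): print((proj("scene",[o['eef_pos']+[0,0,dz]])-[255,150]+.5)*8-.5)
E
```

```text
[0.53520676 0.01512734 0.07367779] [-0.20323999  0.09630183  0.4297115 ]
[[331.17412316 326.15558652]]
[[335.00139926 394.52978632]]
```

View pics/scene3c.png

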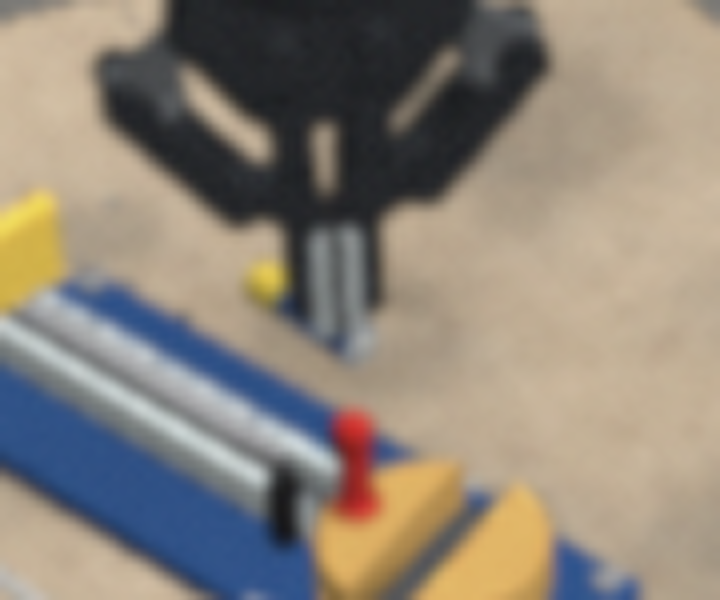

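carry_out(
  moves=[
    [0,0.04,0,0,-1],
    [0,0.08,0,0,-1],
    [0,0.12,0,0,-1],
    [0,0.15,0,0,-1],
    [0,0.18,0,0,-1],
    [0,0.2,0,0,-1],
    [0,0.22,0,0,-1],
    [0,0.24,0,0,-1],
  ],
)

```text
clock: 5.95
eef_pos: [0.5271, -0.0077, 0.0735]
tool_rot: [0.986, -0.164, -0.0, -0.0]
ft_force: [-0.6, -1.7, 0.4]
grip_width: -0.0001
```

```bash
python3 - <<'E'
from h import *
im=imaging.camera("scene");cv2.imwrite("pics/scene4.png",im[:,:,::-1])
crop("pics/scene4.png","pics/scene4c.png",255,150,90,75,8)
o=bot.get_obs();print(o['eef_pos'],o['ft_force'])
E
```

```text
[ 0.52700855 -0.0079531   0.07347076] [-0.45358773 -1.02349174  0.16041933]
```

View pics/scene4c.png

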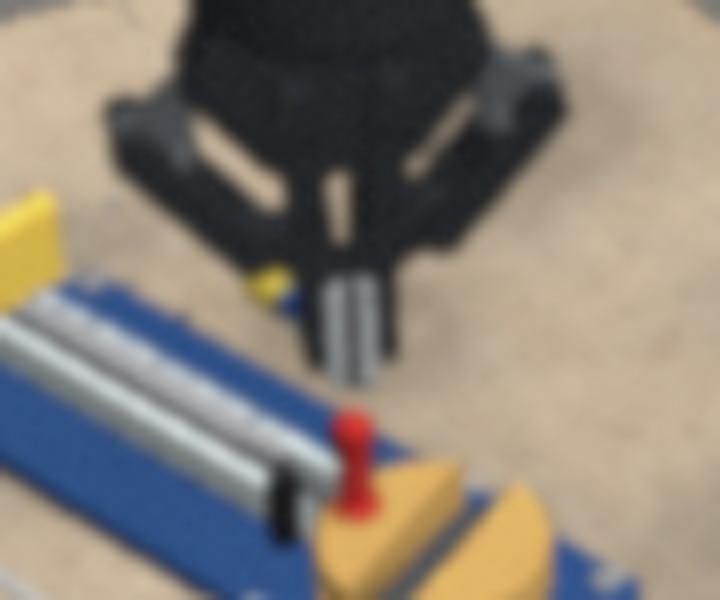

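carry_out(
  moves=[
    [0,-0.1,0,0,-1],
    [0,-0.24,0,0,-1],
    [0,-0.24,0,0,-1],
    [0,-0.24,0.03,0,-1],
    [0,-0.24,0.06,0,-1],
    [0,-0.24,0.09,0,-1],
    [0,-0.24,0.12,0,-1],
    [0,-0.24,0.12,0,-1],
  ],
)

```text
clock: 6.8
eef_pos: [0.5344, 0.0149, 0.0608]
tool_rot: [0.986, -0.165, -0.001, 0.0]
ft_force: [-0.0, -0.2, 0.4]
grip_width: -0.0001
```

carry_out(
  moves=[
    [0,0,0.03,0,-1],
    [0,0,0.06,0,-1],
    [0,0,0.09,0,-1],
    [0,0,0.09,0,-1],
  ],
)

```text
clock: 7.2
eef_pos: [0.5345, 0.0151, 0.0519]
tool_rot: [0.986, -0.165, -0.001, 0.0]
ft_force: [-0.1, -0.7, 0.4]
grip_width: 0.0001
```

```bash
python3 - <<'E'
from h import *
im=imaging.camera("scene");cv2.imwrite("pics/scene5.png",im[:,:,::-1])
crop("pics/scene5.png","pics/scene5c.png",255,150,90,75,8)
o=bot.get_obs();print(o['eef_pos'],o['ft_force'])
for dz in (0,-.01): print((proj("scene",[o['eef_pos']+[0,0,dz]])-[255,150]+.5)*8-.5)
E
```

```text
[0.53471254 0.01508881 0.05219725] [ 0.03546656  0.91643726 -0.18485784]
[[333.01002955 385.63286476]]
[[334.52685254 412.57088997]]
```

View pics/scene5c.png

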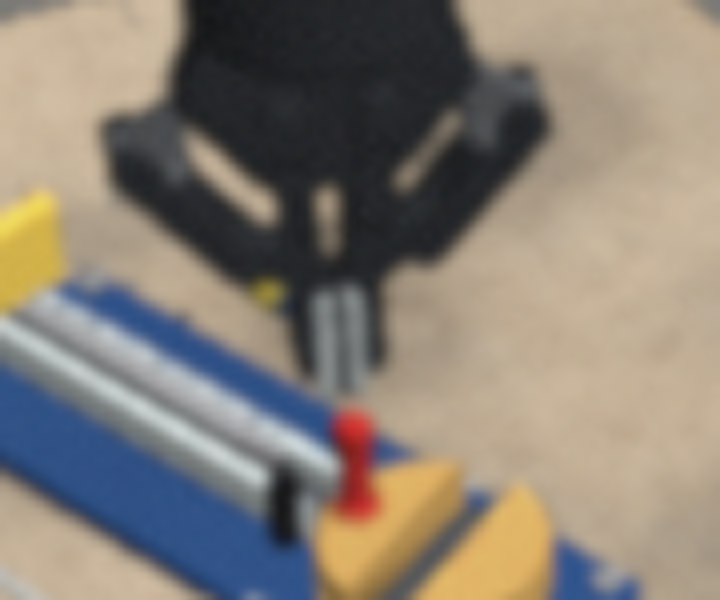

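carry_out(
  moves=[
    [0,0.04,0.04,0,-1],
    [0,0.08,0.04,0,-1],
    [0,0.12,0.04,0,-1],
    [0,0.15,0.04,0,-1],
    [0,0.18,0.04,0,-1],
    [0,0.2,0.04,0,-1],
    [0,0.22,0.04,0,-1],
    [0,0.24,0.04,0,-1],
  ],
)

```text
clock: 8.05
eef_pos: [0.5257, -0.0052, 0.0482]
tool_rot: [0.987, -0.164, -0.002, -0.002]
ft_force: [-2.1, 6.7, 0.7]
grip_width: 0.0001
```

```bash
python3 - <<'E'
from h import *
im=imaging.camera("scene");cv2.imwrite("pics/scene6.png",im[:,:,::-1])
crop("pics/scene6.png","pics/scene6c.png",255,150,90,75,8)
o=bot.get_obs();print(o['eef_pos'],o['ft_force'])
for dz in (0,-.01): print((proj("scene",[o['eef_pos']+[0,0,dz]])-[255,150]+.5)*8-.5)
E
```

```text
[ 0.52565227 -0.00584575  0.04823165] [-2.27234133  5.13130088  0.5682825 ]
[[339.25354026 446.19436689]]
[[340.75824465 473.16769863]]
```

View pics/scene6c.png

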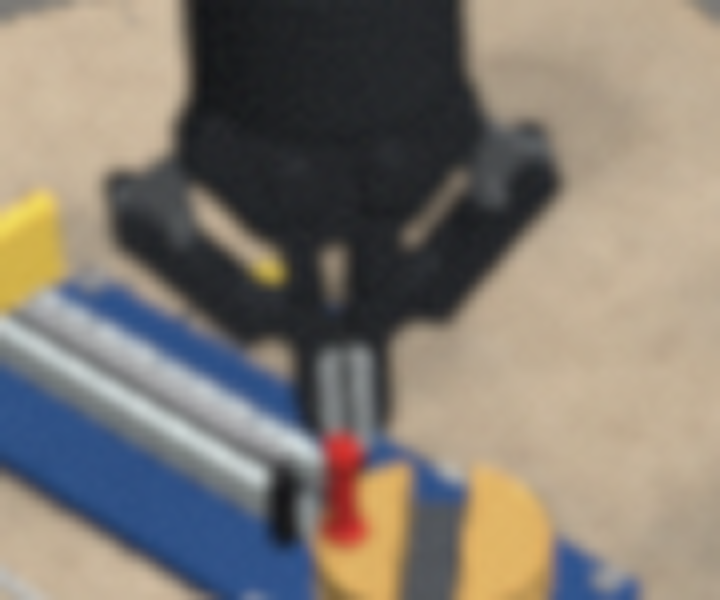

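carry_out(
  moves=[
    [0,0.02,0,0,-1],
    [0,0.04,0,0,-1],
    [0,0.06,0,0,-1],
    [0,0.08,0,0,-1],
    [0,0.1,0,0,-1],
    [0,0.12,0,0,-1],
    [0,0.14,0,0,-1],
    [0,0.16,0,0,-1],
    [0,0.16,0,0,-1],
  ],
)

```text
clock: 9.0
eef_pos: [0.5222, -0.0233, 0.0485]
tool_rot: [0.986, -0.165, 0.0, 0.0]
ft_force: [-0.9, 2.8, -1.1]
grip_width: -0.0001
```

```bash
cat > look.py <<'E'
from h import *
import sys
t=sys.argv[1]
im=imaging.camera("scene");cv2.imwrite(f"pics/scene{t}.png",im[:,:,::-1])
crop(f"pics/scene{t}.png",f"pics/scene{t}c.png",250,160,100,85,7)
o=bot.get_obs();print(o['clock'],o['eef_pos'],o['ft_force'])
a=j2w(-.0130,-.0149,.048);print(a,delta(a))
E
python3 look.py 7
```

```text
9.05 [ 0.52218702 -0.02325693  0.04850139] [-0.73795239  2.64931137 -1.16173475]
[ 0.51988994 -0.02713329  0.048     ] (array([-0.009,  0.044,  0.005]), None)
```

View pics/scene7c.png

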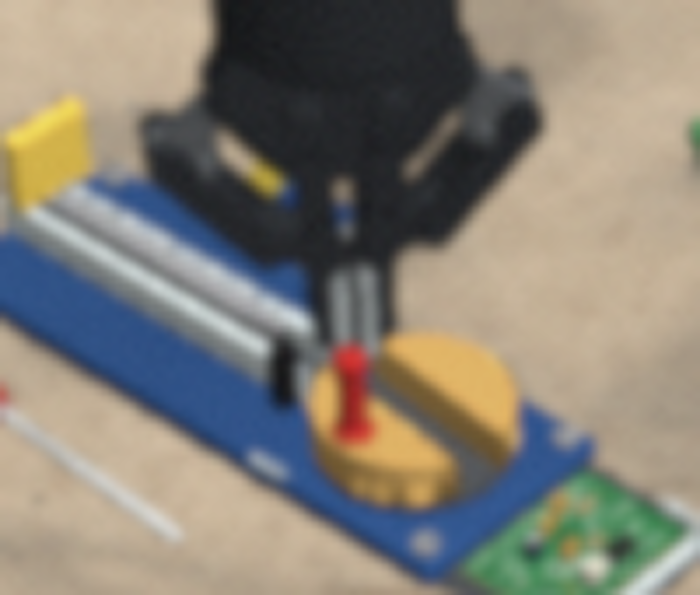

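carry_out(
  moves=[
    [0,0.02,0,0,-1],
    [0,0.04,0,0,-1],
    [0,0.05,0,0,-1],
    [0,0.05,0,0,-1],
  ],
)

```text
clock: 9.45
eef_pos: [0.5221, -0.0275, 0.0489]
tool_rot: [0.986, -0.164, 0.002, -0.0]
ft_force: [3.8, 3.2, -3.7]
grip_width: -0.0001
```

```bash
python3 look.py 8
```

```text
9.5 [ 0.52210179 -0.027507    0.04890348] [ 3.38156633  4.08612803 -2.69949879]
[ 0.51988994 -0.02713329  0.048     ] (array([-0.022,  0.004,  0.009]), None)
```

View pics/scene8c.png

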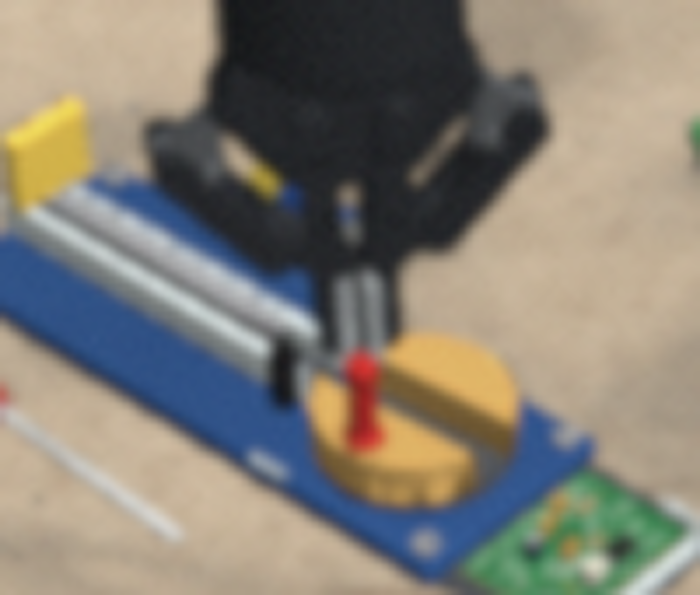

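carry_out(
  moves=[
    [0,-0.05,0,0,-1],
    [0,-0.15,0,0,-1],
    [0,-0.15,-0.2,0,-1],
    [0,-0.15,-0.4,0,-1],
    [0,-0.15,-0.6,0,-1],
    [0,-0.15,-0.6,0,-1],
  ],
)

```text
clock: 10.1
eef_pos: [0.5276, -0.0133, 0.1115]
tool_rot: [0.986, -0.164, 0.003, 0.0]
ft_force: [0.5, 1.2, 0.7]
grip_width: -0.0
```

```bash
python3 look.py 9; python3 - <<'E'
from h import *
P=j2w(-.212,0,.10);print(P,delta(P,JP[2]))
E
```

```text
10.15 [ 0.52652449 -0.01326292  0.10989381] [-0.40666312  1.07574579 -0.14484968]
[ 0.51988994 -0.02713329  0.048     ] (array([-0.02 ,  0.153,  0.619]), None)
[0.4694635  0.16594749 0.1       ] (array([-1.121, -1.51 ,  0.095]), np.float64(-0.4205299217535012))
```

View pics/scene9c.png

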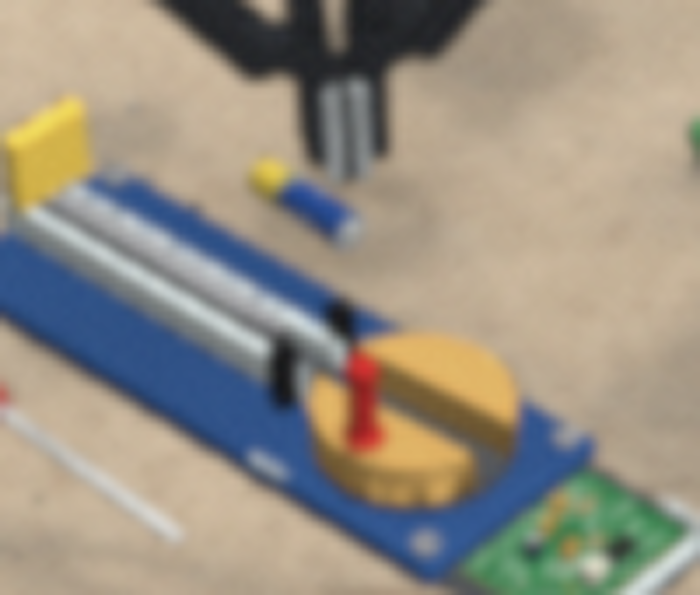

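carry_out(
  moves=[
    [-0.19,-0.25,0,0,-1],
    [-0.37,-0.5,0,0,-1],
    [-0.56,-0.75,0,0,-1],
    [-0.56,-0.75,0,0,-1],
  ],
)

```text
clock: 10.55
eef_pos: [0.4945, 0.0784, 0.1072]
tool_rot: [0.987, -0.162, -0.002, 0.0]
ft_force: [-1.3, -0.7, 0.7]
grip_width: 0.0003
```

carry_out(
  moves=[
    [-0.19,-0.25,0,-0.09,-1],
    [-0.37,-0.5,0,-0.18,-1],
    [-0.56,-0.76,0,-0.27,-1],
    [-0.56,-0.76,0,-0.36,-1],
    [-0.56,-0.76,0,-0.42,-1],
    [-0.56,-0.76,0,-0.42,-1],
  ],
)

```text
clock: 11.15
eef_pos: [0.4679, 0.1655, 0.1076]
tool_rot: [0.986, 0.164, -0.001, 0.001]
ft_force: [0.0, -0.3, -0.6]
grip_width: 0.0
```

```bash
python3 - <<'E'
from h import *
im=imaging.camera("scene");cv2.imwrite("pics/scene10.png",im[:,:,::-1])
im=imaging.camera("top");cv2.imwrite("pics/top10.png",im[:,:,::-1])
crop("pics/scene10.png","pics/scene10c.png",225,140,130,110,6)
s=cv2.resize(cv2.imread("pics/scene10.png")[180:250,270:350],None,fx=9,fy=9,interpolation=cv2.INTER_CUBIC)
for y in(.009,-.009):
    q=proj("scene",[j2w(-.033,y,.03),j2w(.033,y,.03)]);q=((q-[270,180]+.5)*9-.5).round().astype(int);print(q.tolist())
    cv2.line(s,tuple(map(int,q[0])),tuple(map(int,q[1])),(255,0,255),1)
cv2.imwrite("pics/s10o.png",s)
o=bot.get_obs();print(o['eef_pos'],o['ft_force'])
P=j2w(-.212,0,.038);print(P,delta(P,JP[2]))
E
```

```text
[[276, 262], [469, 373]]
[[227, 297], [420, 409]]
[0.46810032 0.1652978  0.10782921] [-0.02122249  0.51084922  0.73135581]
[0.4694635  0.16594749 0.038     ] (array([ 0.016, -0.002,  0.698]), np.float64(-0.002272557122802136))
```

View pics/s10o.png

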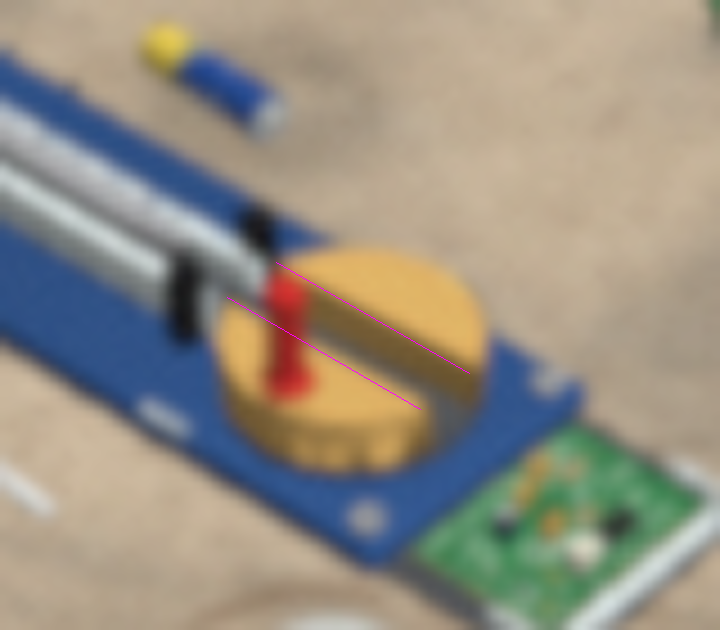

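View pics/scene10c.png

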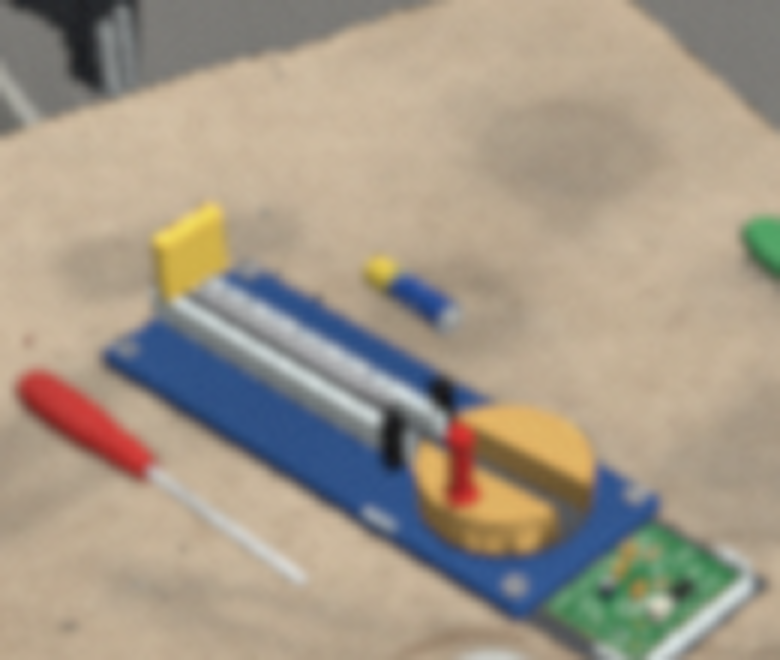

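View pics/top10.png

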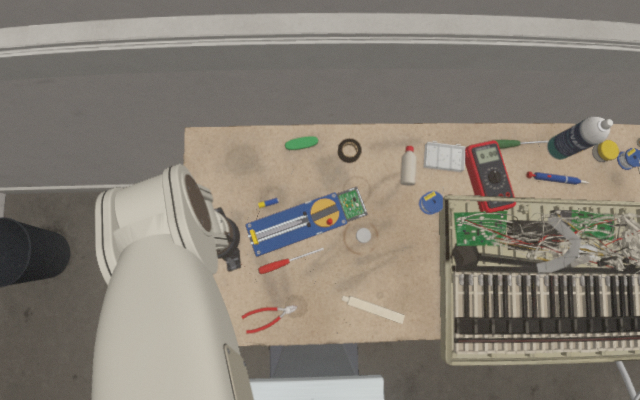

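```bash
python3 - <<'E'
from h import *
s=cv2.resize(cv2.imread("pics/top10.png")[185:240,290:350],None,fx=10,fy=10,interpolation=cv2.INTER_CUBIC)
for y in(.009,-.009):
    q=proj("top",[j2w(-.033,y,.03),j2w(.033,y,.03)]);q=((q-[290,185]+.5)*10-.5).round().astype(int);print(q.tolist())
    cv2.line(s,tuple(map(int,q[0])),tuple(map(int,q[1])),(255,0,255),1)
cv2.imwrite("pics/t10o.png",s)
E
```

```text
[[208, 285], [468, 191]]
[[235, 356], [495, 261]]
```

View pics/t10o.png

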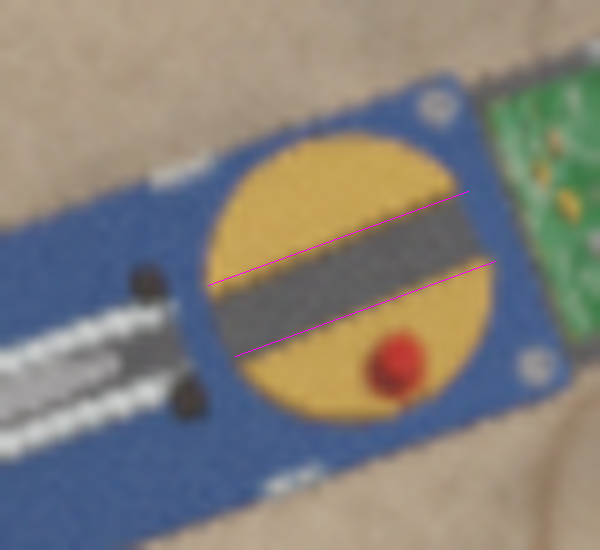

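carry_out(
  moves=[
    [0.02,0,0.2,0,-1],
    [0.02,0,0.4,0,-1],
    [0.02,0,0.55,0,-1],
    [0.02,0,0.65,0,-1],
    [0.02,0,0.68,0,-1],
    [0.02,0,0.68,0,-1],
  ],
)

```text
clock: 11.85
eef_pos: [0.4701, 0.1663, 0.0402]
tool_rot: [0.987, 0.163, -0.0, 0.0]
ft_force: [-0.2, 0.3, -0.6]
grip_width: -0.0003
```

```bash
python3 - <<'E'
from h import *
im=imaging.camera("scene");cv2.imwrite("pics/scene11.png",im[:,:,::-1])
crop("pics/scene11.png","pics/scene11c.png",200,120,110,90,7)
o=bot.get_obs();print(o['eef_pos'],o['ft_force'])
P=j2w(-.212,0,.038);print(P,delta(P,JP[2]))
for dz in (0,-.01): print((proj("scene",[o['eef_pos']+[0,0,dz]])-[200,120]+.5)*7-.5)
E
```

```text
[0.47057227 0.16648142 0.04080112] [ 0.444597   -0.39794224 -0.05547717]
[0.4694635  0.16594749 0.038     ] (array([-0.012,  0.001,  0.028]), np.float64(-0.0010592379216035537))
[[321.58191375 400.86256414]]
[[324.57496648 423.45832044]]
```

View pics/scene11c.png

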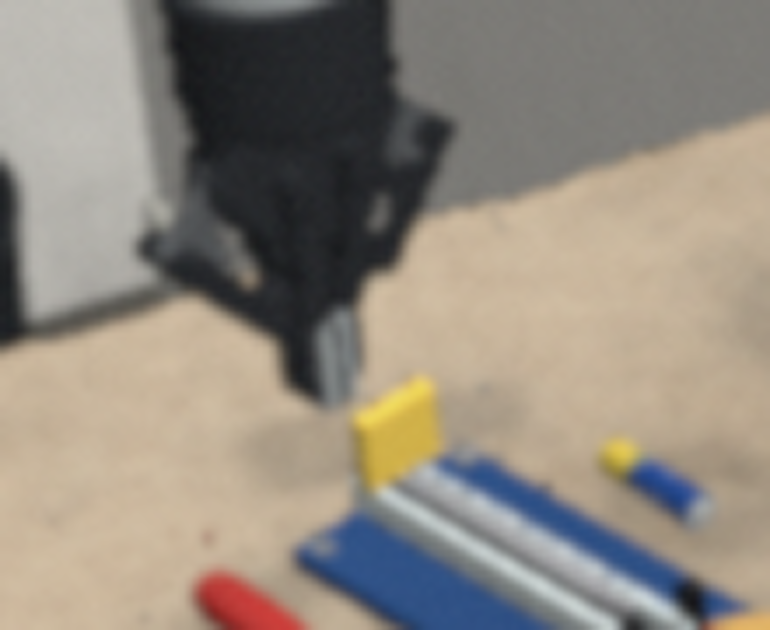

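carry_out(
  moves=[
    [-0.01,0.05,0.04,0,-1],
    [-0.01,0.1,0.06,0,-1],
    [-0.01,0.15,0.06,0,-1],
    [-0.01,0.18,0.06,0,-1],
    [-0.01,0.21,0.06,0,-1],
    [-0.01,0.24,0.06,0,-1],
    [-0.01,0.27,0.06,0,-1],
    [-0.01,0.3,0.06,0,-1],
    [-0.01,0.33,0.06,0,-1],
    [-0.01,0.36,0.06,0,-1],
    [-0.01,0.39,0.06,0,-1],
    [-0.01,0.42,0.06,0,-1],
    [-0.01,0.45,0.06,0,-1],
    [-0.01,0.45,0.06,0,-1],
  ],
)

```text
clock: 13.3
eef_pos: [0.4841, 0.1231, 0.0346]
tool_rot: [0.987, 0.164, 0.0, 0.0]
ft_force: [-1.3, 2.3, 1.9]
grip_width: -0.0001
```

```bash
python3 - <<'E'
from h import *
im=imaging.camera("scene");cv2.imwrite("pics/scene12.png",im[:,:,::-1])
crop("pics/scene12.png","pics/scene12c.png",225,140,130,110,6)
o=bot.get_obs();print(o['eef_pos'],o['ft_force'])
P=j2w(-.069,0,.036);print(P,delta(P,JP[2]))
E
```

```text
[0.48403639 0.12310956 0.03450998] [-1.03903948  0.33681337  1.6043039 ]
[0.51582822 0.03067253 0.036     ] (array([ 0.003,  0.978, -0.014]), np.float64(-0.0009623599412993875))
```

View pics/scene12c.png

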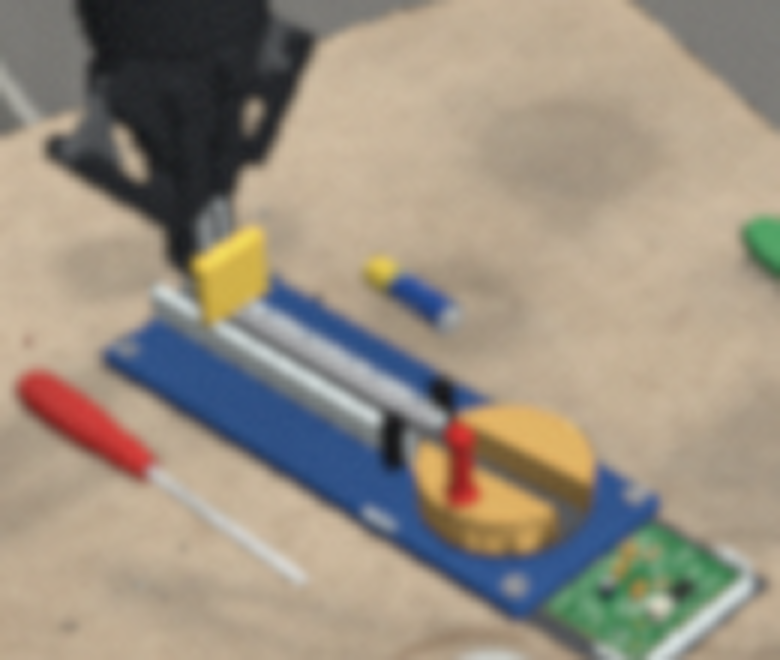

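Bolt slides cleanly and sits flat. Pushing on in two steps.

carry_out(
  moves=[
    [0,0.03,0,0,-1],
    [0,0.06,0,0,-1],
    [0,0.09,0,0,-1],
    [0,0.12,0,0,-1],
    [0,0.15,0,0,-1],
    [0,0.18,0,0,-1],
    [0,0.21,0,0,-1],
    [0,0.24,0,0,-1],
    [0,0.27,0,0,-1],
    [0,0.3,0,0,-1],
    [0,0.33,0,0,-1],
    [0,0.36,0,0,-1],
    [0,0.39,0,0,-1],
    [0,0.42,0,0,-1],
    [0,0.45,0,0,-1],
    [0,0.45,0,0,-1],
  ],
)

```text
clock: 14.95
eef_pos: [0.4985, 0.0803, 0.0345]
tool_rot: [0.987, 0.164, 0.0, 0.0]
ft_force: [-0.6, 1.2, 1.1]
grip_width: -0.0001
```

```bash
python3 - <<'E'
from h import *
im=imaging.camera("scene");cv2.imwrite("pics/scene13.png",im[:,:,::-1])
crop("pics/scene13.png","pics/scene13c.png",225,140,130,110,6)
o=bot.get_obs();print(o['eef_pos'],o['ft_force'])
P=j2w(-.069,0,.036);print(P,delta(P,JP[2]))
E
```

```text
[0.49850123 0.08032524 0.03438153] [0.3578614  0.54407261 0.63830865]
[0.51582822 0.03067253 0.036     ] (array([ 0.004,  0.526, -0.016]), np.float64(-0.0010580606471601534))
```

View pics/scene13c.png

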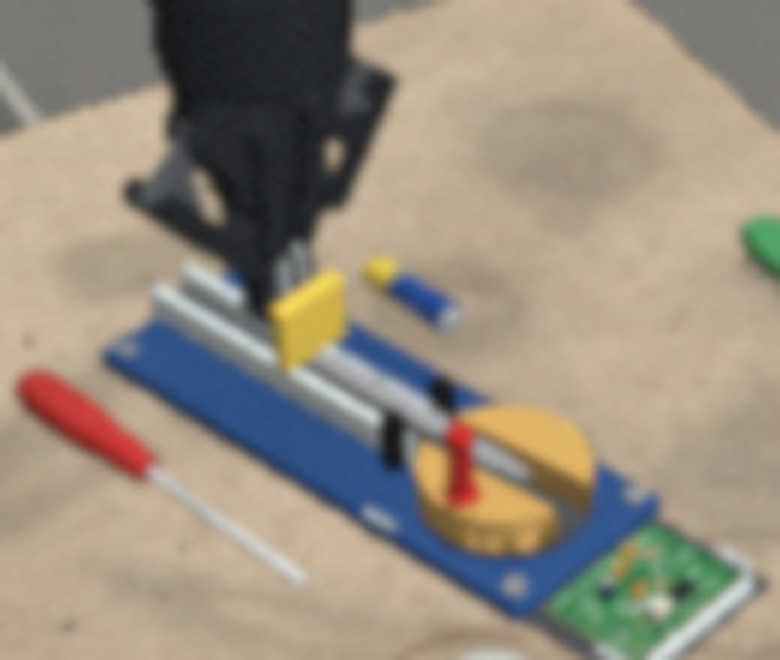

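carry_out(
  moves=[
    [0,0.03,0,0,-1],
    [0,0.06,0,0,-1],
    [0,0.09,0,0,-1],
    [0,0.12,0,0,-1],
    [0,0.15,0,0,-1],
    [0,0.18,0,0,-1],
    [0,0.21,0,0,-1],
    [0,0.24,0,0,-1],
    [0,0.27,0,0,-1],
    [0,0.3,0,0,-1],
    [0,0.33,0,0,-1],
    [0,0.36,0,0,-1],
    [0,0.39,0,0,-1],
    [0,0.42,0,0,-1],
    [0,0.45,0,0,-1],
    [0,0.47,0,0,-1],
  ],
)

```text
clock: 16.6
eef_pos: [0.5136, 0.0362, 0.0344]
tool_rot: [0.987, 0.164, -0.0, 0.0]
ft_force: [-0.5, 1.8, 1.2]
grip_width: 0.0001
```

carry_out(
  moves=[
    [0,0.01,0,0,-1],
    [0,0.02,0,0,-1],
    [0,0.03,0,0,-1],
  ],
)

```text
clock: 16.9
eef_pos: [0.5144, 0.0337, 0.0344]
tool_rot: [0.986, 0.164, -0.0, 0.0]
ft_force: [-1.2, 2.0, 0.1]
grip_width: -0.0002
```

```bash
cat > l2.py <<'E'
from h import *
import sys
t=sys.argv[1]
im=imaging.camera("scene");cv2.imwrite(f"pics/scene{t}.png",im[:,:,::-1])
crop(f"pics/scene{t}.png",f"pics/scene{t}c.png",260,165,90,75,8)
o=bot.get_obs();print(o['clock'],o['eef_pos'],o['ft_force'])
P=j2w(-.069,0,.036);print(P,delta(P,JP[2]))
E
python3 l2.py 14
```

```text
16.95 [0.51450779 0.03350551 0.03444864] [-0.94249334  1.58534975  0.54875252]
[0.51582822 0.03067253 0.036     ] (array([ 0.003,  0.031, -0.016]), np.float64(-0.0006454870414654453))
```

View pics/scene14c.png

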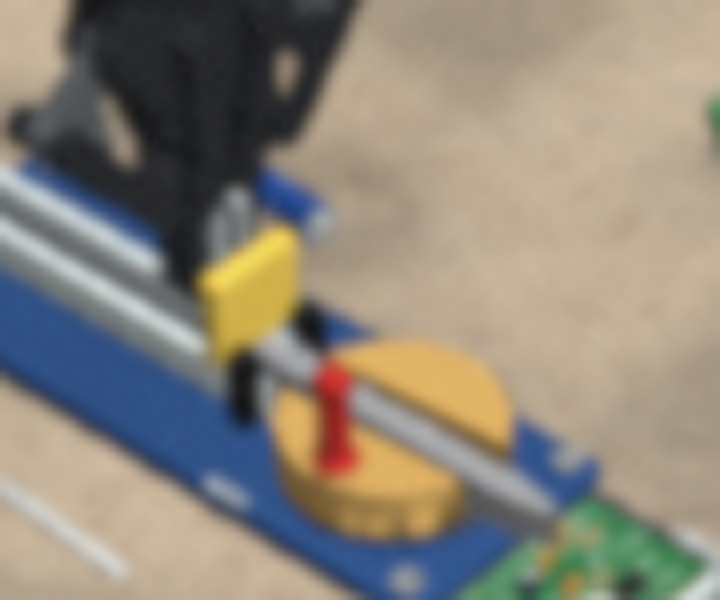

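carry_out(
  moves=[
    [0,0.01,0,0,-1],
    [0,0.02,0,0,-1],
    [0,0.03,0,0,-1],
    [0,0.03,0,0,-1],
  ],
)

```text
clock: 17.35
eef_pos: [0.515, 0.032, 0.0345]
tool_rot: [0.986, 0.164, -0.0, -0.001]
ft_force: [-2.3, 5.5, 1.5]
grip_width: 0.0002
```

carry_out(
  moves=[
    [0,0.01,0,0,-1],
    [0,0.02,0,0,-1],
    [0,0.02,0,0,-1],
  ],
)

```text
clock: 17.65
eef_pos: [0.515, 0.032, 0.0345]
tool_rot: [0.986, 0.165, -0.001, -0.003]
ft_force: [-3.8, 10.3, 3.2]
grip_width: -0.0003
```

```bash
python3 l2.py 15
```

```text
17.7 [0.51496615 0.03194854 0.03449099] [-2.91553674 10.47707975  2.95017738]
[0.51582822 0.03067253 0.036     ] (array([ 0.004,  0.015, -0.015]), np.float64(0.0007338819845651024))
```

View pics/scene15c.png

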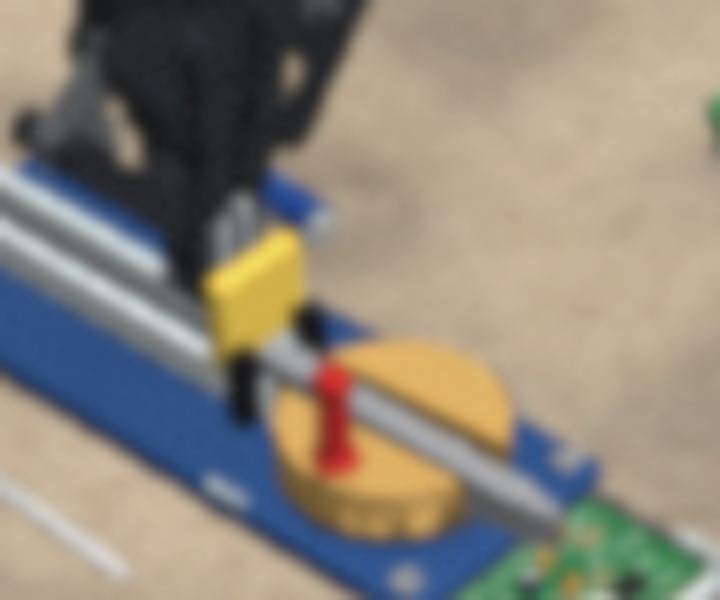

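carry_out(
  moves=[
    [0,-0.05,0,0,-1],
    [0,-0.15,0,0,-1],
    [0,-0.35,0,0,-1],
    [0,-0.5,0,0,-1],
    [0,-0.5,-0.3,0,-1],
    [0,-0.5,-0.6,0,-1],
    [0,-0.5,-0.9,0,-1],
    [0,-0.5,-1.0,0,-1],
  ],
)

```text
clock: 18.5
eef_pos: [0.502, 0.0769, 0.1377]
tool_rot: [0.986, 0.164, 0.003, 0.0]
ft_force: [-0.7, -0.5, -0.3]
grip_width: 0.0001
```

carry_out(
  moves=[
    [0,-0.4,0,0,-1],
    [0,-0.8,0,0,-1],
    [0,-1,0,0,-1],
    [0,-1,0,0,-1],
    [0,-1,0,0,-1],
  ],
)

```text
clock: 19.0
eef_pos: [0.4672, 0.171, 0.1339]
tool_rot: [0.986, 0.164, -0.0, 0.001]
ft_force: [-0.2, -1.2, 0.7]
grip_width: 0.0003
```

```bash
python3 l2.py 16; python3 - <<'E'
from h import *
im=imaging.camera("top");cv2.imwrite("pics/top16.png",im[:,:,::-1])
s=cv2.resize(im[175:260,240:380,::-1],None,fx=5.7,fy=5.7,interpolation=cv2.INTER_CUBIC)
for y in(.017,-.017):
    q=proj("top",[j2w(-.058,y,.0585),j2w(-.050,y,.0585)]);q=((q-[240,175]+.5)*5.7-.5).round().astype(int);print(q.tolist())
q=proj("top",[j2w(.062,0,.0285)]);print((q-[240,175]+.5)*5.7-.5)
cv2.imwrite("pics/top16c.png",s)
E
```

```text
19.05 [0.46743667 0.1704964  0.13397645] [-0.18984044 -1.00282659 -0.70907681]
[0.51582822 0.03067253 0.036     ] (array([0.007, 1.479, 0.981]), np.float64(-0.00060179098732684))
[[338, 213], [357, 206]]
[[367, 292], [386, 285]]
[[623.44688504 162.41531383]]
```

View pics/scene16c.png

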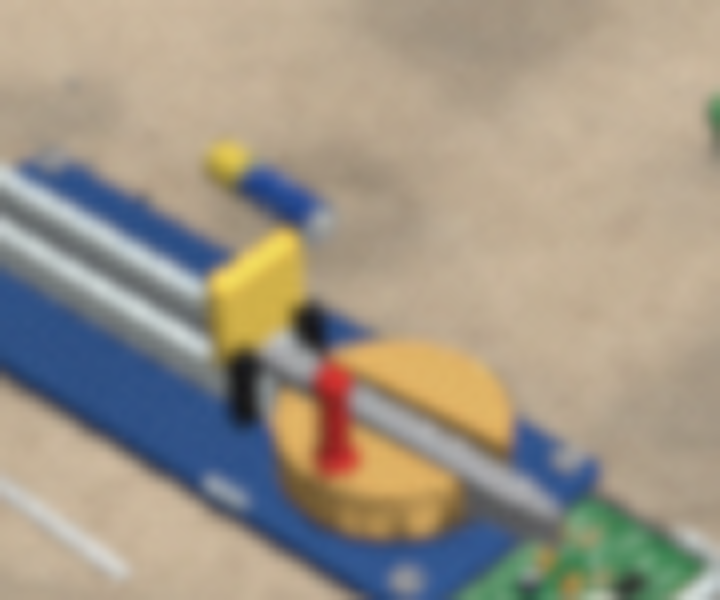

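View pics/top16c.png

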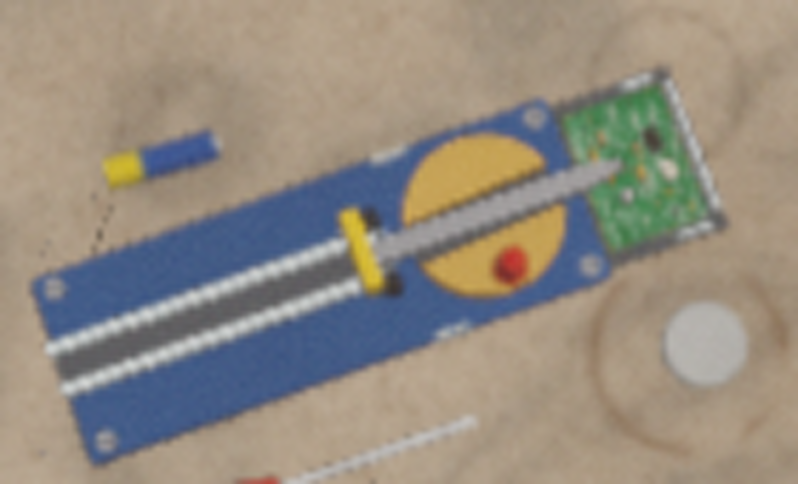

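```bash
python3 -c "
from h import *
print(order.job_done())"
```

```text
the job is handed in; nothing more can be done
None
```

The job is handed in at about 19 s on the robot's clock, with the bolt pushed through the disc's slot and home against both stops. I don't have the verdict, because the hand-in reports none.

**What I did:** I pushed the red lug with shut fingers, turning the disc about 1.3 rad to the "pi" position. Then I pushed the yellow plate along the channel until it would go no further.

**Last checks:**
- **Plate home:** the tool stopped moving while the force rose to about 11 N. In the final top picture the plate and nose lie within about 3 enlarged-crop pixels (roughly 1 mm) of their computed home positions.
- **Bolt:** it looks flat in the channel, with its nose over the board's edge.
- **Slot:** the last top view before the bolt went in showed it about 0.05 rad out of line, against the 0.2 rad allowed.
- **Loose things:** the battery and tin sit where they were in the final top view. The driver, tape and bottle look unmoved in the pictures I took, though I didn't measure them.
- **Robot:** the arm is well clear of everything.

**One disagreement:** in the scene camera the shut fingertips appeared only about 3 mm ahead of the TCP, not the stated 25 mm. My first pass at the lug at the stated height went over it without contact. I then worked about 25 mm lower, checking with the camera and the force reading.

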